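# Fit the plunger to the penetrometer

### The job

Fit the steel plunger to the penetrometer: draw it straight up by its knurled head out of its storage stand, where a spring catch holds it, and thread it from above through the upper and then the lower guide bush of the penetrometer. Finish while still holding it by the head, still and upright, with its tip hanging about halfway between the lower bush and the steel anvil, so that a colleague can nip up the clamp screw. The tip must never touch the anvil, and the salve tin, the dropper bottle and the white dish stay where they are.

Things in the scene. Friction and masses are not known exactly. Their poses are not given: they have to be found in the camera images.
- plunger: Steel plunger rod, upright, 169 mm long, 160 g. Origin at the centre of its tip (bottom end), z along the rod to the head. Shank 12 mm across with a conical point (4 mm at the tip, full width 9 mm up); V groove 2.5 mm deep 106 to 117 mm above the tip; round knurled aluminium head with two blue bands, 22 mm across, 135 to 169 mm above the tip. Any yaw will do
- plunger_head (a point): Middle of the plunger's head, on its axis, 152 mm above the tip: the place to grip it from above
- rack: Storage stand, fixed: grey foot 84 x 104 mm, two steel posts, on them a grey block 40 x 92 x 30 mm, top 134 mm above the worktop. Origin on the axis of the block's upright 14.5 mm bore, at worktop height. At the start the plunger stands in the bore, its tip 14 mm above the worktop in a brass seat; it must rise 120 mm to come free
- socket_mouth (a point): Centre of the upper mouth of the storage stand's bore, 134 mm above the worktop
- catch (a joint): Spring catch of the storage stand (red knob on the block's -x side): its nose sits in the plunger's groove; 0 = nose in, to 0.006 m outward; spring 8 to 12 N. It needs no operating: a straight upward pull of about 12 to 15 N on the plunger drives it back within the first 5 mm, then the plunger slides freely
- stand: Penetrometer, fixed: grey base 130 x 104 mm, steel column (22 mm across, centre 66 mm from the bush axis to the stand's +x side, top 184 mm above the worktop), two arms one above the other, each with a brass guide bush on one upright axis. Origin on that axis at worktop height, z up. Each bush: 14 mm bore, 22 mm tall, top 7 mm flared to about 25 mm across
- upper_bush (a point): Centre of the upper guide bush's flared mouth, at its top face, 157 mm above the worktop; its lower end is 135 mm above the worktop
- lower_bush (a point): Centre of the lower end of the lower guide bush, 75 mm above the worktop; its flared mouth is at 97 mm. z up
- anvil: The penetrometer's round steel anvil, 44 mm across, fixed on the base under the bushes. Origin in the middle of its underside, 22 mm above the worktop; its top face is 30 mm above the worktop, 45 mm below the lower bush
- gas_pipe_end (a point): Fixture to keep clear of, fixed: lower end of a yellow drop pipe with a red valve lever (lever 0.30 to 0.33 m above the worktop), a hose below it. The drop pipe hangs from a level gas pipe, 22 mm across, that runs along y right across the back of the work, straight above this point, 0.447 m above the worktop
- salve_tin: Closed green salve tin, 67 mm across, 39 mm tall, a bystander. Origin under its centre
- dropper_bottle: Brown dropper bottle, 39 mm across, 110 mm tall, a bystander. Origin under its centre
- dish: White porcelain evaporating dish, 87 mm across, 30 mm tall, a bystander. Origin under its centre

How it is judged:
By the outcome, as a careful person would: the job done as asked, in the order asked, and still so for the second after the job is handed in, while the arm keeps its last pose, push and grip.
It also fails if it takes over 53 s, if anything falls off the work surface, if the arm or the gripper's body presses on something with over 40 N, if the wrist force passes 120 N, or if a joint passes its speed limit or range.

### The arm

A 6-joint arm with a two-finger parallel gripper is mounted at the origin on a cart in front of the work surface, level with it; the furniture and walls round the work are solid. World frame = base frame: x ahead of the robot, y to its left, z up, the work surface at z = 0. Lengths are in m, angles in rad, forces in N, time in s.
With the tool pointing down it reaches from about 0.3 to 0.775 m from the base axis. Payload 14.6 kg.
Tool frame: the origin (TCP) lies on the centre line of the jaws, within the pads' length; the fingertips stand 8 mm ahead of it and the grasp point (between the pads) lies 11 mm behind it (finger_overhang is the distance from the TCP to the fingertips, in m); z points along the fingers, y is the line along which they close (so a half turn about z gives the same grasp; the last joint's range is limited). The gripper opens to 94 mm and grips with 3 to 60 N. Pads are 16 mm wide; open, the fingers measure 119 mm over their backs; the gripper's body (75 mm by 177 mm) begins 78 mm behind the grasp point.
Start: joints at [1.187, 0.3, 1.521, -0, 1.321, -0.067], TCP at [0.171, 0.523, 0.213] pointing down, gripper open.
Joint ranges: [-3.03, 3.03], [-0.79, 2.21], [0.23, 2.52], [-1.04, 4.18], [0, 3.07], [-2.55, 2.55]. Speed limits (rad/s): [2.22, 2.22, 2.57, 3.14, 3.14, 3.14].

### API

Orientations are given as [roll, pitch, yaw] about the fixed x, y, z axes, in that order (R = Rz(yaw) Ry(pitch) Rx(roll)).
In Python, from workcell import sense, get_image, job_done, spot_in, finger_overhang gives the robot as it stands.
- The arm moves only by the tool jog_arm, never from a script. Its argument "motion" is a list of rows, each an object with "translation": the shift along the tool's x, y, z in cm, a list of three; "yaw": the turn about the tool's z in degrees; "claw": the finger opening in cm, from 0 to 9.4. In form: [{"translation": [dx, dy, dz], "yaw": yaw, "claw": claw}, ...]. A call has 1 to 5 rows; each row is the pose to reach, as a shift and turn from the pose commanded when the call began, along the tool's axes at that moment; what a row does not reach only later rows make up. A row lasts 1/12 s, in which the tool goes at most 41.7 mm and 7.16 degrees, less where a joint would pass 70% of its speed; a pose out of reach is approached as far as the arm can. A call with a gripper value outside its range is refused whole. The fingers move at their own pace and stop on an object; the grip force is fixed at half the most. Time passes only in rows, so rows that repeat a pose let the fingers close. It gives the time, the measured TCP pose, the force, the opening and the grip force at its end, in the units of the state.
- sense(): the state, without advancing time (a new reading comes with each control period).
- get_image(name): name is "scene" or "side" or "wrist"; returns a dict with "color" (420x560x3 uint8, blue, green, red), "fx", "fy", "cx", "cy" (pixels), "R" (3x3) and "t" (3): a world point X has camera coordinates R X + t; the wrist camera has in their place "tool_from_camera" (4x4, takes a point from camera to tool coordinates, whose origin is the TCP and whose axes are the flange's). Camera axes: x right, y down, z forward; pixel columns grow to the right and rows downward; lengths in m; the calibration is good to about 2 mm. A picture is of the moment at which its call begins: read the wrist's pose just before it. There is no depth.
- job_done(): hands the job in; it is judged then, once.
Trained networks look in a picture, given as the dict that the camera call returned (one of the last four; its "shot" number tells which), for a name from the list of things; names that differ only in an ending like _2 or _b are one class to them, and where a whole thing is asked for, a point or a joint stands for the part that bears it (a point fixed in the world has none). Each returns a list of dicts, best first, with "p" (0 to 1); they miss things now and then, are a little off and sometimes report something else, mostly with a low value. They report only what shows in the picture. A call takes as long as a camera call.
- spot_in(picture, target): "point" ([x, y, z] in m, in the coordinates of the camera as it stood for that picture, good to about 4 mm: the middle of the surface that is visible of it).
The state is a dict: "t": time; "joint_positions": joint angles; "qvel": joint speeds; "joint_efforts": joint torques, N m; "tool_pos": TCP position; "orientation": TCP orientation; "contact_force": force on the tool from outside, world axes, zero at the start; "torque": the same for the moment, N m; "gripper_width": finger opening in m; "gripper_force": force on a finger pad.
Only numpy, scipy, OpenCV 4.12 (cv2) and the standard library are available. Lean on these libraries where they do the work, as an engineer would, in place of code of your own. Each camera call takes 0.05 s, during which the arm holds its last target. There are 200 camera calls.

## Working session

There is one attempt and no reset: what is moved stays moved. The work goes in short steps, Python scripts to look and compute and a tool call to move; the robot and the scene stay as the last step left them, time stands still between calls to the robot, and variables do not carry over. Pictures are saved under pics/ and viewed, at most 10 in all, crops included, and the job is handed in when it is done.

Besides the shell and the picture viewer there is one more tool, called after ">>>" as a command line: name --argument value ..., lists and objects as JSON in quotes. jog_arm: Moves the arm, as the interface text tells. Its arguments: {"type":"object","properties":{"motion":{"type":"array","items":{"type":"object","properties":{"translation":{"type":"array","items":{"type":"number"}},"yaw":{"type":"number"},"claw":{"type":"number"}}}}},"required":["motion"]}

```bash
mkdir -p pics; ls
cat > h.py <<'E'
import numpy as np, cv2
from workcell import *
from scipy.spatial.transform import Rotation as Ro
def cam2world(pic,p,s=None):
    p=np.array(p)
    if 'R' in pic: return np.array(pic['R']).T@(p-np.array(pic['t']))
    T=np.array(pic['tool_from_camera']); q=T[:3,:3]@p+T[:3,3]
    return Ro.from_euler('xyz',s['orientation']).as_matrix()@q+np.array(s['tool_pos'])
E
python3 - <<'E'
from h import *
s=sense(); print(s)
ims=[]
for n in ['scene','side','wrist']:
    p=get_image(n); ims.append(p['color'])
    cv2.imwrite(f'pics/{n}0.png',p['color'])
    for t in ['plunger','plunger_head','rack','stand','socket_mouth','upper_bush','lower_bush','anvil','catch','salve_tin','dropper_bottle','dish','gas_pipe_end']:
        try:
            for d in spot_in(p,t)[:2]: print(n,t,round(d['p'],2),cam2world(p,d['point'],s).round(3))
        except Exception as e: print(n,t,e)
    if 'R' in p: print(n,'campos',-np.array(p['R']).T@np.array(p['t']),p['fx'])
print(sense()['t'])
E
```

```text
pics
{'t': 0.0, 'joint_positions': array([ 1.18742463e+00,  3.00487766e-01,  1.52156242e+00, -3.87217814e-06,
        1.32069635e+00, -6.65582541e-02]), 'qvel': array([ 0.00086657, -0.00209743, -0.00107253, -0.00239083, -0.00018696,
       -0.00076578]), 'joint_efforts': array([ 1.60855368e-03, -5.31804156e+01, -3.52741027e+01,  7.08844280e-02,
        2.42916163e-02, -1.35237083e-04]), 'tool_pos': array([0.17123698, 0.52240592, 0.21288508]), 'orientation': array([-3.14044107e+00, -7.30016322e-05,  2.82478013e+00]), 'contact_force': array([-0.70351841,  0.04913339, -0.11716033]), 'torque': array([-0.02186505,  0.00800182,  0.00627203]), 'gripper_force': 0.0, 'gripper_width': 0.09400945251249916}
scene plunger 0.71 [0.515 0.134 0.154]
scene plunger_head 0.53 [0.515 0.134 0.157]
scene rack 0.9 [0.51  0.122 0.025]
scene stand 0.97 [ 0.505 -0.247  0.032]
scene socket_mouth 0.8 [0.513 0.122 0.024]
scene socket_mouth 0.59 [ 0.484 -0.239  0.033]
scene upper_bush 0.58 [ 0.498 -0.25   0.03 ]
scene lower_bush 0.6 [ 0.503 -0.246  0.029]
scene catch 0.4 [0.482 0.12  0.132]
scene salve_tin 0.63 [
[... 427 characters left out ...]
 0.158 0.012]
side stand 0.67 [ 0.515 -0.229  0.033]
side socket_mouth 0.7 [0.511 0.159 0.009]
side lower_bush 0.57 [ 0.516 -0.229  0.036]
side anvil 0.44 [ 0.483 -0.226  0.031]
side salve_tin 0.71 [0.478 0.015 0.04 ]
side dropper_bottle 0.5 [0.609 0.013 0.05 ]
side dish 0.88 [0.532 0.387 0.016]
side dish 0.56 [ 0.519 -0.23   0.033]
side gas_pipe_end it knows: anvil, catch, dish, dropper_bottle, lower_bush, plunger, plunger_head, rack, salve_tin, socket_mouth, stand, upper_bush
side campos [0.36210257 1.42091072 1.03436307] 535.733827780717
wrist gas_pipe_end it knows: anvil, catch, dish, dropper_bottle, lower_bush, plunger, plunger_head, rack, salve_tin, socket_mouth, stand, upper_bush
1.95
```

View pics/scene0.png

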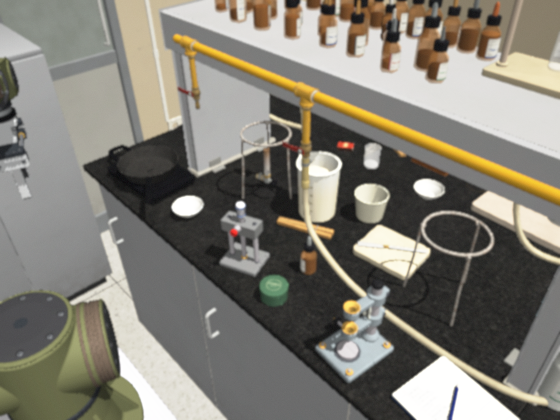

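View pics/side0.png

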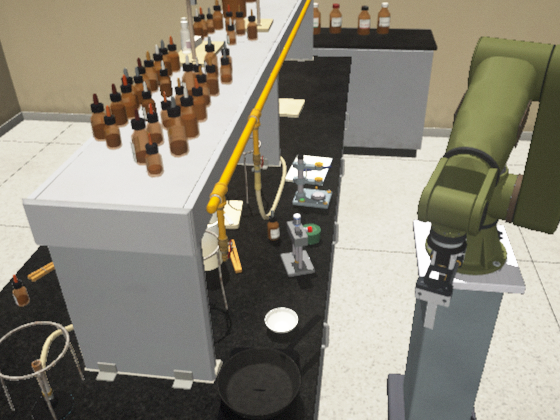

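```bash
cat >> h.py <<'E'
def ray(pic,u,v,z,s=None):
    d=np.array([(u-pic['cx'])/pic['fx'],(v-pic['cy'])/pic['fy'],1.])
    o=cam2world(pic,[0,0,0],s); w=cam2world(pic,d,s)-o
    return o+w*(z-o[2])/w[2]
E
python3 - <<'E'
from h import *
p=get_image('scene'); q=get_image('side'); w=get_image('wrist')
print(w['tool_from_camera'],w['fx'])
print('pipe',[ray(p,u,v,.447).round(3) for u,v in((305,92),(190,44),(500,178))], ray(q,253,112,.447),ray(q,217,200,.447))
print('head top scene',ray(p,240,205,.183),'side',ray(q,297,216,.183))
print('upper bush',ray(p,351,307,.157),'side',ray(q,318,165,.157))
print('lower',ray(p,349,327,.097),ray(q,319,181,.097))
a=cv2.resize(p['color'][180:390,190:410],None,fx=3.4,fy=2.8)
cv2.imwrite('pics/crop1.png',cv2.resize(p['color'][190:385,200:400],(800,600)[:2],interpolation=cv2.INTER_CUBIC) )
b=cv2.resize(q['color'][140:290,230:350],(640,600),interpolation=cv2.INTER_CUBIC); cv2.imwrite('pics/crop2.png',b[:, :])
E
```

```text
[[-1.14071368e-03 -9.72789335e-01 -2.31688602e-01  6.80064919e-02]
 [ 9.99999302e-01 -1.03867936e-03 -5.62378462e-04 -7.22221047e-04]
 [ 3.06425602e-04 -2.31689082e-01  9.72789841e-01 -1.71334838e-01]
 [ 0.00000000e+00  0.00000000e+00  0.00000000e+00  1.00000000e+00]] 292.8062289537005
pipe [array([0.648, 0.055, 0.447]), array([0.648, 0.468, 0.447]), array([ 0.636, -0.374,  0.447])] [0.65518898 0.02002298 0.447     ] [0.64217148 0.49644759 0.447     ]
head top scene [0.51722621 0.13268631 0.183     ] side [0.51657582 0.14198567 0.183     ]
upper bush [ 0.4858766  -0.23533682  0.157     ] side [ 0.48614998 -0.22385309  0.157     ]
lower [ 0.48718494 -0.23496033  0.097     ] [ 0.48117643 -0.21750473  0.097     ]
```

View pics/crop1.png

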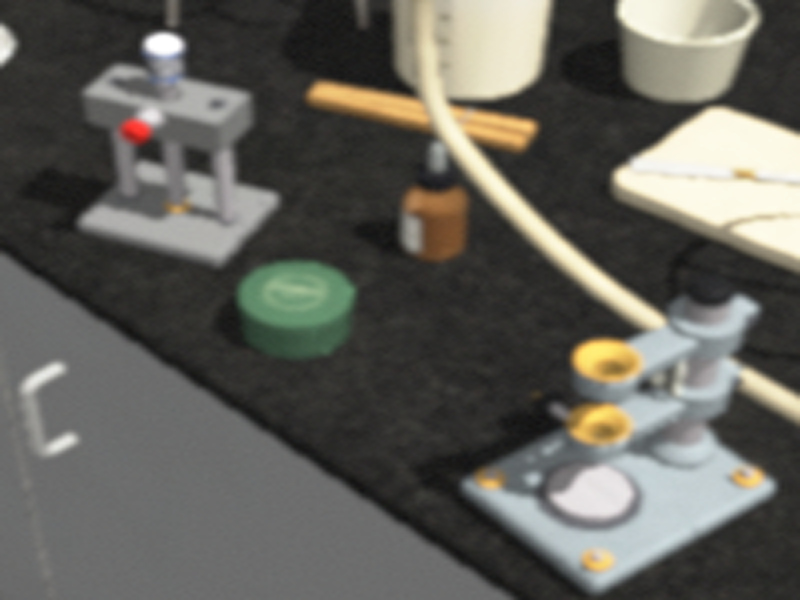

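>>> jog_arm --motion '[{"translation":[-3.4,-2.1,-0.6],"yaw":-6,"claw":6},{"translation":[-6.8,-4.2,-1.2],"yaw":-12,"claw":6},{"translation":[-10.2,-6.3,-2],"yaw":-18.1,"claw":6},{"translation":[-13.6,-8.4,-3],"yaw":-18.1,"claw":6},{"translation":[-17,-10.5,-3.7],"yaw":-18.1,"claw":6}]'

```text
t: 2.52
tool_pos: [0.301, 0.3684, 0.2513]
orientation: [3.141, 0.001, -3.141]
contact_force: [0.4, 0.8, 0.1]
gripper_width: 0.064
gripper_force: 0.0
```

>>> jog_arm --motion '[{"translation":[-2.7,-3.1,0],"yaw":0,"claw":5},{"translation":[-5.4,-6.2,0],"yaw":0,"claw":5},{"translation":[-8.1,-9.3,0],"yaw":0,"claw":5},{"translation":[-10.8,-12.4,0],"yaw":0,"claw":5},{"translation":[-13.5,-15.5,0],"yaw":0,"claw":5}]'

```text
t: 2.93
tool_pos: [0.436, 0.2129, 0.2507]
orientation: [3.141, 0.001, 3.141]
contact_force: [0.6, 1.0, -0.4]
gripper_width: 0.0498
gripper_force: 0.0
```

>>> jog_arm --motion '[{"translation":[-2.3,-2.5,0],"yaw":0,"claw":5},{"translation":[-4.6,-5.0,0],"yaw":0,"claw":5},{"translation":[-6.9,-7.6,0],"yaw":0,"claw":5},{"translation":[-6.9,-7.6,0],"yaw":0,"claw":5}]'

```text
t: 3.27
tool_pos: [0.5065, 0.1349, 0.25]
orientation: [-3.141, -0.0, 3.137]
contact_force: [-0.2, 0.2, -0.9]
gripper_width: 0.0498
gripper_force: 0.0
```

Run:
```python
from h import *
s=sense(); print(s['t'],s['tool_pos'],s['orientation'],s['gripper_width'])
w=get_image('wrist'); cv2.imwrite('pics/w1.png',w['color'])
for t in ['plunger','plunger_head','catch','socket_mouth']:
    for d in spot_in(w,t)[:2]: print(t,round(d['p'],2),cam2world(w,d['point'],s).round(4))
```

```text
3.2667 [0.50650256 0.13487566 0.24999184] [-3.14077872e+00 -3.47289583e-05  3.13688192e+00] 0.04984207513285444
plunger 0.76 [0.5163 0.1339 0.1845]
plunger_head 0.81 [0.5146 0.1396 0.1819]
plunger_head 0.28 [0.5304 0.4128 0.0165]
catch 0.48 [0.478  0.1263 0.1315]
socket_mouth 0.88 [0.5061 0.1322 0.1319]
```

View pics/w1.png

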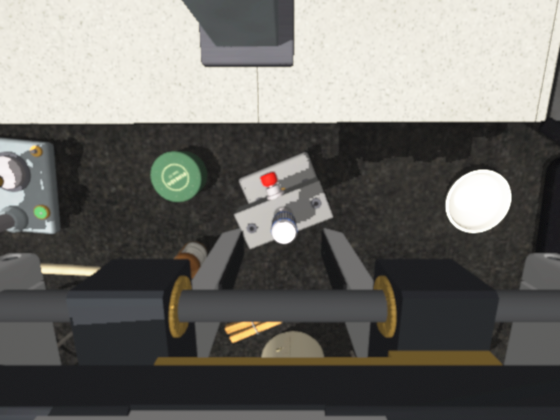

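Run:
```python
from h import *
s=sense(); w=get_image('wrist'); im=w['color']
c=im[190:255,255:315]; g=c.min(2); 
for r in g[24:60:2,10:50:2]: print(*['%3d'%x for x in r])
for u,v in((284,231),(285,231),(284,232)): print(ray(w,u,v,.183,s).round(4))
```

```text
190 188 168 125 102 109 101  82  81  87  82  91 101 101 101 102 101 101 101 101
189 186 146 101  68  82  90  90  86  85  65  85  99 101 101 101 101 102 101 102
189 184 125  78  85  94  98  93  89  95  73  75  98 101 102 101 101 102 102 101
188 168  92  81  85  95  96  90  90  98  81  70  82 100 102 101 101 101 101 102
186 138  87  88  88 102 113 112 103  89  83  70  66  96 101 101 102 102 130 157
182 107  91 130 164 180 193 186 168 144 108  85  59  87 102 130 156 156 171 186
176 104 153 212 240 251 254 253 250 223 166 127  76 120 156 171 187 187 187 187
167 145 224 252 255 255 255 255 255 255 248 177 107 140 186 187 187 186 181 165
170 202 251 255 255 255 255 255 255 255 255 244 139 143 186 183 176 146 110  73
176 234 254 255 255 255 255 255 255 255 255 254 188 135 160 122  85  55  44  46
191 247 255 255 255 255 255 255 255 255 255 255 226 103  66  43  43  42  41  47
194 249 255 255 255 255 255 255 255 255 255 255 229  87  45  39  44  47  48  50
187 238 255 255 255 255 255 255 255 255 255 255 199  68  40  37  44  45  46  46
188 214 253 255 255 255 255 255 255 255 255 253 135  49  37  37  44  47  45  43
178 158 224 254 255 255 255 255 255 255 254 200  67  43  38  38  46  47  44  41
 91  62  84 191 251 255 255 255 255 250 188  76  44  40  39  37  39  43  46  41
 40  43  46  59 109 177 218 218 177 107  50  42  39  36  42  42  39  40  43  38
 43  48  51  50  51  54  56  52  48  43  39  39  35  37  42  42  43  39  42  40
[0.5142 0.1407 0.183 ]
[0.5142 0.1415 0.183 ]
[0.5151 0.1407 0.183 ]
```

```bash
cat >> h.py <<'E'
def blob(im,u,v,r,thr=200):
    g=(im[v-r:v+r,u-r:u+r].min(2)>thr).astype(np.uint8)
    n,l,st,ce=cv2.connectedComponentsWithStats(g); k=1+np.argmax(st[1:,4])
    return ce[k]+[u-r,v-r], st[k]
E
python3 - <<'E'
from h import *
for i in range(2):
    s=sense(); w=get_image('wrist'); c,st=blob(w['color'],280,235,16,215)
    print(s['t'],s['tool_pos'],s['orientation'][2],c,st,ray(w,*c,.183,s).round(4))
E
```

```text
3.5667 [0.50342023 0.13961944 0.25068252] -3.141136537478565 [277.40506329 235.13164557] [  2   6  24  22 395] [0.518  0.1351 0.183 ]
3.6167 [0.50345957 0.13961211 0.25068449] -3.1410131630551708 [277.50126582 235.01012658] [  2   6  24  21 395] [0.5179 0.1352 0.183 ]
```

>>> jog_arm --motion '[{"translation":[-0.7,-0.2,2],"yaw":0,"claw":5},{"translation":[-1.4,-0.45,4],"yaw":0,"claw":5},{"translation":[-1.45,-0.45,4.9],"yaw":0,"claw":5},{"translation":[-1.45,-0.45,4.9],"yaw":0,"claw":5},{"translation":[-1.45,-0.45,4.9],"yaw":0,"claw":5}]'

```text
t: 4.08
tool_pos: [0.5182, 0.1346, 0.2019]
orientation: [-3.142, -0.0, 3.141]
contact_force: [0.7, 0.1, 0.2]
gripper_width: 0.0501
gripper_force: 0.0
```

Run:
```python
from h import *
get_image('wrist')
s=sense(); w=get_image('wrist'); cv2.imwrite('pics/w2.png',w['color'][150:400,120:440])
T=np.array(w['tool_from_camera']); p=np.linalg.inv(T)@np.array([0,0,s['tool_pos'][2]-.183,1]); 
c=np.array([p[0]/p[2]*w['fx']+w['cx'],p[1]/p[2]*w['fy']+w['cy']]);print(c)
c,st=blob(w['color'],int(c[0]),int(c[1]),25,215)
print(s['t'],s['tool_pos'],s['orientation'],c,st,ray(w,*c,.183,s).round(4))
```

```text
[282.77461331 238.06861424]
4.1333 [0.5184571  0.13454846 0.20248406] [3.14138402e+00 1.00426244e-03 3.14110142e+00] [283.57142857 246.91836735] [17 31 18  7 98] [0.525  0.1351 0.183 ]
```

View pics/w2.png

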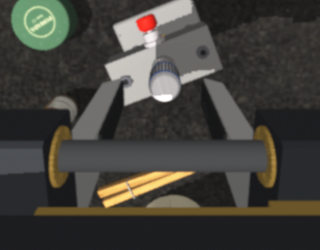

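>>> jog_arm --motion '[{"translation":[-0.1,0.1,1.6],"yaw":0,"claw":4.5},{"translation":[-0.1,0.1,3.2],"yaw":0,"claw":4.5},{"translation":[-0.1,0.1,4.7],"yaw":0,"claw":4.5},{"translation":[-0.1,0.1,4.7],"yaw":0,"claw":3.2},{"translation":[-0.1,0.1,4.7],"yaw":0,"claw":2.5}]'

```text
t: 4.6
tool_pos: [0.5195, 0.1353, 0.1553]
orientation: [3.142, 0.0, 3.141]
contact_force: [-0.6, 0.5, 0.2]
gripper_width: 0.0353
gripper_force: 0.0
```

>>> jog_arm --motion '[{"translation":[0,0,0],"yaw":0,"claw":2.3},{"translation":[0,0,0],"yaw":0,"claw":2.2},{"translation":[0,0,0],"yaw":0,"claw":2.1},{"translation":[0,0,0],"yaw":0,"claw":2.0}]'

```text
t: 4.93
tool_pos: [0.5199, 0.1353, 0.1555]
orientation: [3.141, 0.002, 3.141]
contact_force: [-0.3, 0.1, 5.6]
gripper_width: 0.0208
gripper_force: 30.0
```

>>> jog_arm --motion '[{"translation":[0,0,0],"yaw":0,"claw":1.8},{"translation":[0,0,-0.2],"yaw":0,"claw":1.8},{"translation":[0,0,-0.4],"yaw":0,"claw":1.8},{"translation":[0,0,-0.6],"yaw":0,"claw":1.8},{"translation":[0,0,-0.8],"yaw":0,"claw":1.8}]'

```text
t: 5.35
tool_pos: [0.5196, 0.1352, 0.1624]
orientation: [3.142, 0.0, 3.141]
contact_force: [4.5, 1.4, -7.0]
gripper_width: 0.0214
gripper_force: 30.0
```

Run:
```python
from h import *
s=sense(); w=get_image('wrist'); print(s['contact_force'],s['torque'],s['tool_pos'],sense()['contact_force'])
cv2.imwrite('pics/w3.png',cv2.resize(w['color'][180:320,200:370],None,fx=3.5,fy=3.5))
```

```text
[ 4.46039052  1.36210337 -6.98740347] [ 0.32771326 -1.01875494  0.01462098] [0.51957443 0.13524603 0.16239934] [ 3.21274536  1.07471124 -0.76769375]
```

View pics/w3.png

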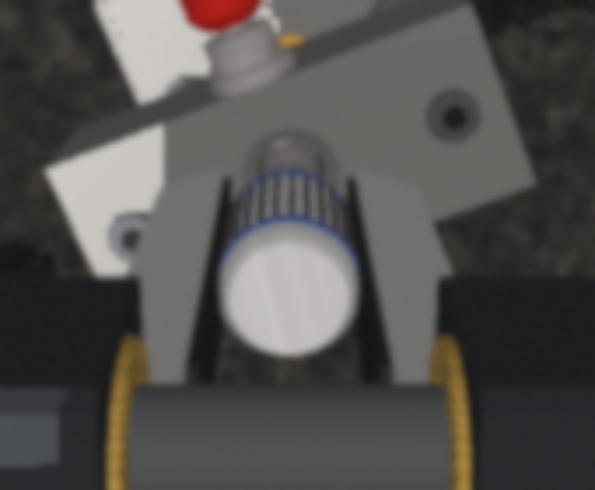

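>>> jog_arm --motion '[{"translation":[0,0,-2],"yaw":0,"claw":1.8},{"translation":[0,0,-4.5],"yaw":0,"claw":1.8},{"translation":[0,0,-7],"yaw":0,"claw":1.8},{"translation":[0,0,-9.5],"yaw":0,"claw":1.8},{"translation":[0,0,-11.5],"yaw":0,"claw":1.8}]'

```text
t: 5.82
tool_pos: [0.5193, 0.1351, 0.279]
orientation: [-3.142, -0.0, 3.141]
contact_force: [0.0, -0.5, -1.5]
gripper_width: 0.0215
gripper_force: 30.0
```

>>> jog_arm --motion '[{"translation":[0,0,-1.5],"yaw":0,"claw":1.8},{"translation":[0,0,-3],"yaw":0,"claw":1.8},{"translation":[0,0,-4.5],"yaw":0,"claw":1.8},{"translation":[0,0,-4.5],"yaw":0,"claw":1.8},{"translation":[0,0,-4.5],"yaw":0,"claw":1.8}]'

```text
t: 6.23
tool_pos: [0.5194, 0.1352, 0.3224]
orientation: [3.142, 0.0, 3.141]
contact_force: [-0.9, -0.3, -2.1]
gripper_width: 0.0212
gripper_force: 30.0
```

Run:
```python
from h import *
s=sense(); p=get_image('scene'); w=get_image('wrist'); q=get_image('side'); print(s['tool_pos'],s['orientation'],s['gripper_width'],s['contact_force'])
for n,pic in (('scene',p),('wrist',w),('side',q)):
  for t in ['plunger','plunger_head','upper_bush','stand']:
    for d in spot_in(pic,t)[:1]: print(n,t,round(d['p'],2),cam2world(pic,d['point'],s).round(4))
a=cv2.resize(p['color'][110:290,150:350],(600,540)); b=cv2.resize(w['color'][150:330,200:370],(200,212))
im=np.zeros((540,800,3),np.uint8); im[:,:600]=a; im[:212,600:]=b; im[220:520,600:]=cv2.resize(q['color'][140:290,250:350],(200,300))
cv2.imwrite('pics/c4.png',im)
```

```text
[0.51944496 0.13517636 0.32237545] [3.14154166e+00 4.18198381e-04 3.14071245e+00] 0.021162005943890234 [-0.93211197 -0.34966099 -2.11328704]
scene plunger 0.68 [0.5146 0.1338 0.2723]
scene plunger_head 0.87 [0.5147 0.1349 0.2736]
scene upper_bush 0.96 [ 0.5015 -0.2492  0.0306]
scene stand 0.66 [ 0.5009 -0.2475  0.0289]
wrist plunger 0.9 [0.5123 0.1286 0.3468]
wrist plunger_head 0.75 [0.5148 0.1376 0.347 ]
wrist upper_bush 0.8 [ 0.5069 -0.2248  0.023 ]
wrist stand 0.72 [ 0.5098 -0.2288  0.03  ]
side plunger_head 0.61 [0.5178 0.1455 0.2491]
side upper_bush 0.73 [ 0.5073 -0.2293  0.0284]
side stand 0.81 [ 0.5063 -0.229   0.0279]
```

View pics/c4.png

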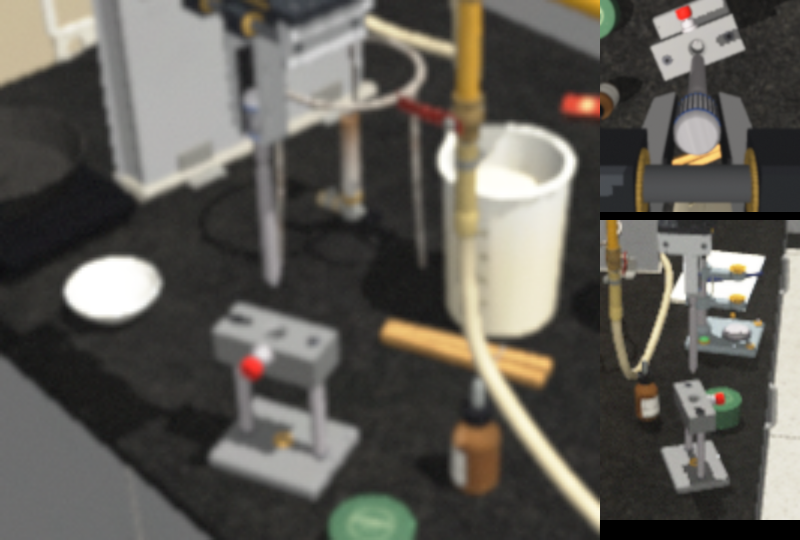

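>>> jog_arm --motion '[{"translation":[0.2,-2.5,0],"yaw":0,"claw":1.8},{"translation":[0.5,-6,0],"yaw":0,"claw":1.8},{"translation":[0.8,-9.7,0],"yaw":0,"claw":1.8},{"translation":[1.1,-13.4,0],"yaw":0,"claw":1.8},{"translation":[1.4,-17,0],"yaw":0,"claw":1.8}]'

```text
t: 7.4
tool_pos: [0.5048, -0.0364, 0.3226]
orientation: [-3.141, 0.0, 3.141]
contact_force: [0.9, 1.0, -1.9]
gripper_width: 0.021
gripper_force: 30.0
```

>>> jog_arm --motion '[{"translation":[0.3,-3.7,0],"yaw":0,"claw":1.8},{"translation":[0.6,-7.4,0],"yaw":0,"claw":1.8},{"translation":[0.9,-11,0],"yaw":0,"claw":1.8},{"translation":[1.2,-14.5,0],"yaw":0,"claw":1.8},{"translation":[1.5,-17,0],"yaw":0,"claw":1.8}]'

```text
t: 7.82
tool_pos: [0.4895, -0.2074, 0.3224]
orientation: [-3.141, -0.0, 3.139]
contact_force: [0.5, 0.1, -1.3]
gripper_width: 0.0212
gripper_force: 30.0
```

>>> jog_arm --motion '[{"translation":[0.1,-1.5,0],"yaw":0,"claw":1.8},{"translation":[0.2,-2.7,0],"yaw":0,"claw":1.8},{"translation":[0.2,-2.7,0],"yaw":0,"claw":1.8},{"translation":[0.2,-2.7,0],"yaw":0,"claw":1.8}]'

```text
t: 8.15
tool_pos: [0.4882, -0.2316, 0.3224]
orientation: [3.141, -0.0, 3.14]
contact_force: [0.5, 0.9, -1.9]
gripper_width: 0.0214
gripper_force: 30.0
```

Run:
```python
from h import *
get_image('wrist');s=sense(); p=get_image('scene'); w=get_image('wrist'); q=get_image('side'); print(s['t'],s['tool_pos'],s['orientation'],s['gripper_width'],s['contact_force'])
np.save('s.npy',s,allow_pickle=True)
for n,pic in (('scene',p),('wrist',w),('side',q)):
  cv2.imwrite(f'pics/{n}5.png',pic['color'])
  tip=np.array(s['tool_pos'])-[0,0,.141]
  def proj(X):
    if 'R' in pic: c=np.array(pic['R'])@X+np.array(pic['t'])
    else:
      T=np.array(pic['tool_from_camera']);t=Ro.from_euler('xyz',s['orientation']).as_matrix().T@(X-s['tool_pos']); c=T[:3,:3].T@(t-T[:3,3])
    return (c[:2]/c[2]*[pic['fx'],pic['fy']]+[pic['cx'],pic['cy']]).round(1)
  print(n,'tip',proj(tip),'bush',proj(np.array([.488,-.232,.157])))
S=4
def cr(im,u,v,w,h): return cv2.resize(im[v-h//2:v+h//2,u-w//2:u+w//2],None,fx=S,fy=S,interpolation=cv2.INTER_CUBIC)
a=cr(p['color'],350,300,100,150); b=cr(q['color'],310,168,100,150)
cv2.imwrite('pics/c5.png',np.hstack([a,b])); 
cv2.imwrite('pics/c6.png',cv2.resize(w['color'][120:270,190:370],None,fx=4,fy=4,interpolation=cv2.INTER_CUBIC))
```

```text
8.2 [ 0.4883064  -0.23106404  0.32244764] [3.14137870e+00 6.31685968e-05 3.14106564e+00] 0.021245216538914695 [-0.51296726  0.03092877 -1.39759816]
scene tip [351.1 296.3] bush [350.4 305.4]
wrist tip [282.5 200.4] bush [281.7 195.7]
side tip [317.7 157.7] bush [317.7 163.9]
```

View pics/c5.png

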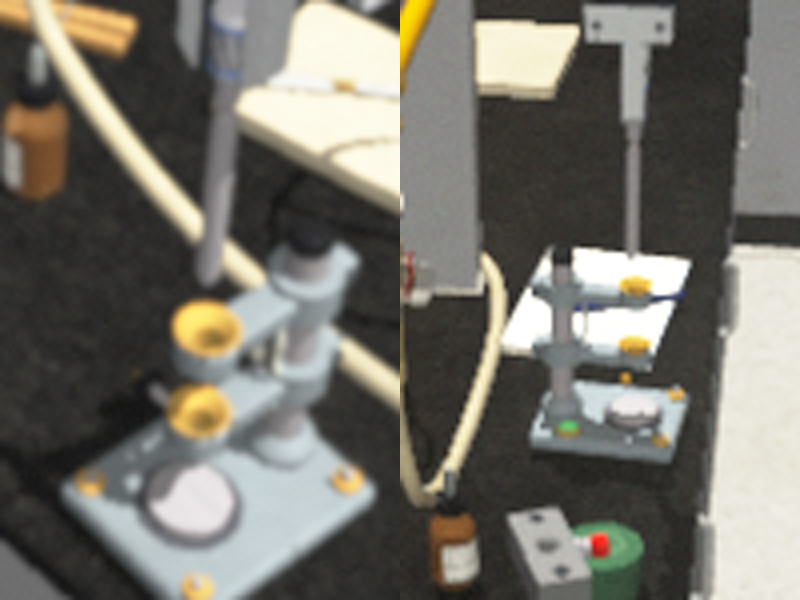

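View pics/c6.png

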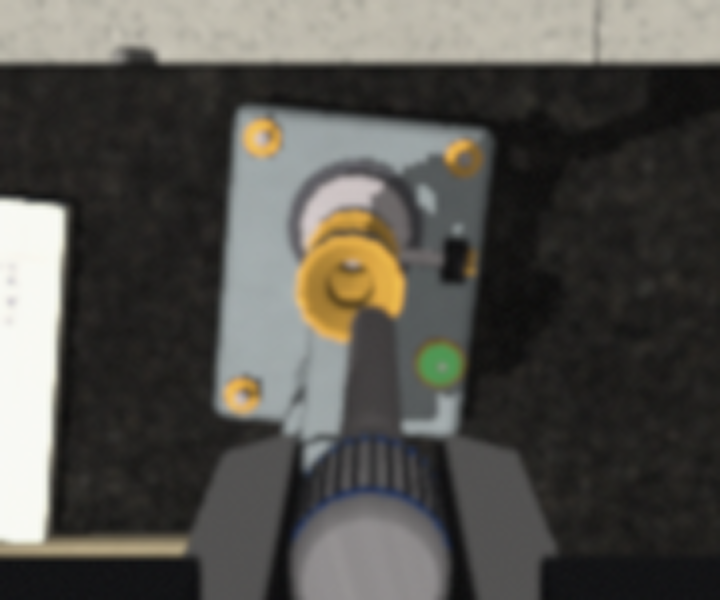

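Run:
```python
from h import *
from scipy.optimize import least_squares
s=np.load('s.npy',allow_pickle=True).item()
P={n:get_image(n) for n in('scene','side','wrist')}
def proj(pic,X):
    if 'R' in pic: c=np.array(pic['R'])@X+np.array(pic['t'])
    else:
      T=np.array(pic['tool_from_camera']);t=Ro.from_euler('xyz',s['orientation']).as_matrix().T@(X-s['tool_pos']); c=T[:3,:3].T@(t-T[:3,3])
    return (c[:2]/c[2]*[pic['fx'],pic['fy']]+[pic['cx'],pic['cy']])
tip=np.array(s['tool_pos'])-[0,0,.141]
ot={'scene':(351.75,296.5),'side':(318,156.8),'wrist':(283.75,200.4)}
ob={'scene':(351.75,307.25),'side':(319,164),'wrist':(277.75,192.25)}
for names in(['scene','side'],['scene'],['side'],['wrist'],['scene','side','wrist']):
    f=lambda x:np.concatenate([proj(P[n],np.array([x[0],x[1],.157]))-(np.array(ob[n])-(np.array(ot[n])-proj(P[n],tip))) for n in names])
    r=least_squares(f,[.488,-.232]); print(names,r.x,'move mm',(r.x-tip[:2])*1e3,r.fun.round(1))
# refine bush ellipse by colour in fresh pictures
for n,(u,v) in ob.items():
    h=cv2.cvtColor(P[n]['color'],cv2.COLOR_BGR2HSV); m=cv2.inRange(h,(12,110,60),(32,255,255))
    k,l,st,ce=cv2.connectedComponentsWithStats(m); 
    for i in range(1,k):
        if st[i,4]>15 and np.hypot(*(ce[i]-[u,v]))<25: print(n,ce[i].round(1),st[i])
```

```text
['scene', 'side'] [ 0.48567836 -0.23481731] move mm [-2.62803773 -3.75326946] [-0.4 -0.1 -0.3 -1.4]
['scene'] [ 0.48595898 -0.23547738] move mm [-2.34742226 -4.4133371 ] [0. 0.]
['side'] [ 0.48391454 -0.22454719] move mm [-4.39185995  6.51685481] [0. 0.]
['wrist'] [ 0.48387936 -0.23803772] move mm [-4.42703911 -6.97367675] [0. 0.]
['scene', 'side', 'wrist'] [ 0.48425542 -0.23724946] move mm [-4.05098038 -6.18541846] [ 0.1  1.   0.2 -1.7  0.7  0.3]
scene [350.6 306.4] [342 300  18  14 188]
scene [348.8 327.1] [342 321  15  13 158]
side [318.4 164.1] [315 162   8   5  29]
side [318.1 179. ] [315 177   7   5  26]
wrist [277.3 188. ] [265 173  27  32 614]
```

>>> jog_arm --motion '[{"translation":[0.23,-0.52,0.8],"yaw":0,"claw":1.8},{"translation":[0.23,-0.52,1.6],"yaw":0,"claw":1.8},{"translation":[0.23,-0.52,2.2],"yaw":0,"claw":1.8},{"translation":[0.23,-0.52,2.7],"yaw":0,"claw":1.8},{"translation":[0.23,-0.52,2.7],"yaw":0,"claw":1.8}]'

```text
t: 8.92
tool_pos: [0.4855, -0.2368, 0.2939]
orientation: [3.14, -0.002, 3.141]
contact_force: [0.7, -0.2, -1.6]
gripper_width: 0.0213
gripper_force: 30.0
```

Run:
```python
from h import *
get_image('wrist');s=sense();w=get_image('wrist'); p=get_image('scene');q=get_image('side');print(s['t'],s['tool_pos'],s['contact_force'],s['torque'])
S=4
a=cv2.resize(p['color'][265:345,310:390],(320,320),interpolation=cv2.INTER_CUBIC)
c=cv2.resize(q['color'][140:200,290:350],(320,320)[:2],interpolation=cv2.INTER_CUBIC)
b=cv2.resize(w['color'][150:290,220:340],(480,560),interpolation=cv2.INTER_CUBIC)
im=np.zeros((600,800,3),np.uint8); im[:560,:480]=b; im[:300,480:]=a[:300]; im[300:,480:]=c[:300]
cv2.imwrite('pics/c7.png',im)
```

```text
8.9667 [ 0.48567035 -0.23688668  0.29475931] [ 0.50303752  0.23184884 -2.10616493] [0.03265368 0.00861031 0.02623344]
```

View pics/c7.png

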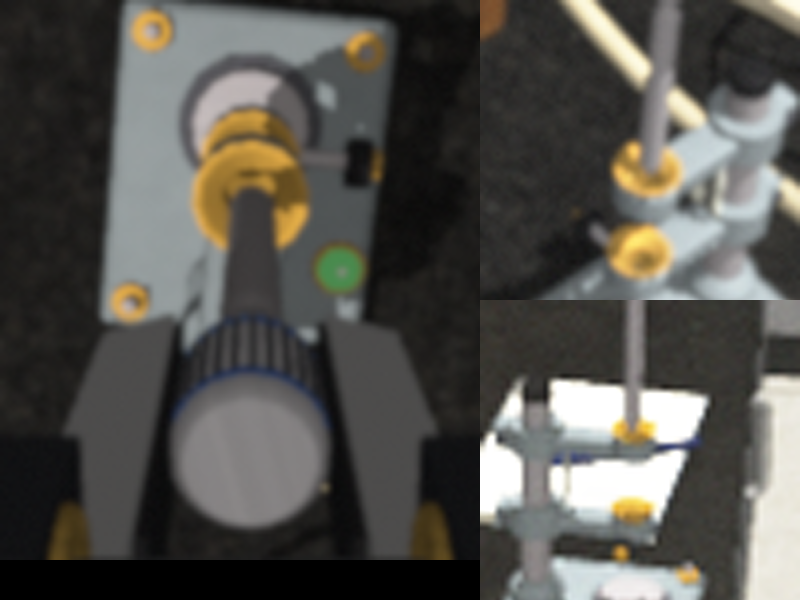

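>>> jog_arm --motion '[{"translation":[0,0,0.3],"yaw":0,"claw":1.8},{"translation":[0,0,0.6],"yaw":0,"claw":1.8},{"translation":[0,0,0.9],"yaw":0,"claw":1.8},{"translation":[0,0,0.9],"yaw":0,"claw":1.8}]'

```text
t: 9.45
tool_pos: [0.4857, -0.2369, 0.2856]
orientation: [3.141, -0.001, 3.141]
contact_force: [1.3, 0.7, -2.8]
gripper_width: 0.0213
gripper_force: 30.0
```

>>> jog_arm --motion '[{"translation":[0,0,0.3],"yaw":0,"claw":1.8},{"translation":[0,0,0.6],"yaw":0,"claw":1.8},{"translation":[0,0,0.9],"yaw":0,"claw":1.8},{"translation":[0,0,0.9],"yaw":0,"claw":1.8}]'

```text
t: 9.78
tool_pos: [0.4857, -0.2369, 0.2767]
orientation: [3.141, -0.001, 3.141]
contact_force: [-0.5, -0.7, -2.5]
gripper_width: 0.0212
gripper_force: 30.0
```

Run:
```python
from h import *
for i in range(3):
    s=sense();get_image('wrist');print(s['t'],s['tool_pos'],s['contact_force'].round(2),s['torque'].round(3))
```

```text
9.7833 [ 0.48566416 -0.23687638  0.27668361] [-0.47 -0.74 -2.5 ] [ 0.043  0.039 -0.034]
9.8333 [ 0.48573707 -0.23692615  0.27706307] [ 0.47 -0.59 -2.11] [-0.021  0.007  0.016]
9.8833 [ 0.48580042 -0.23696177  0.27732811] [ 0.25  0.33 -2.45] [ 0.019  0.057 -0.052]
```

>>> jog_arm --motion '[{"translation":[0,0,0.8],"yaw":0,"claw":1.8},{"translation":[0,0,1.6],"yaw":0,"claw":1.8},{"translation":[0,0,2.4],"yaw":0,"claw":1.8},{"translation":[0,0,3.0],"yaw":0,"claw":1.8},{"translation":[0,0,3.0],"yaw":0,"claw":1.8}]'

```text
t: 10.35
tool_pos: [0.4854, -0.2367, 0.2456]
orientation: [3.14, -0.002, 3.141]
contact_force: [-0.7, 0.1, -1.6]
gripper_width: 0.0212
gripper_force: 30.0
```

>>> jog_arm --motion '[{"translation":[0,0,0.5],"yaw":0,"claw":1.8},{"translation":[0,0,1.0],"yaw":0,"claw":1.8},{"translation":[0,0,1.4],"yaw":0,"claw":1.8},{"translation":[0,0,1.4],"yaw":0,"claw":1.8}]'

```text
t: 10.68
tool_pos: [0.4856, -0.2369, 0.2325]
orientation: [3.141, -0.001, 3.141]
contact_force: [-0.3, -0.2, -1.9]
gripper_width: 0.0209
gripper_force: 30.0
```

>>> jog_arm --motion '[{"translation":[0,0,0.3],"yaw":0,"claw":1.8},{"translation":[0,0,0.6],"yaw":0,"claw":1.8},{"translation":[0,0,0.9],"yaw":0,"claw":1.8},{"translation":[0,0,1.2],"yaw":0,"claw":1.8},{"translation":[0,0,1.2],"yaw":0,"claw":1.8}]'

```text
t: 11.1
tool_pos: [0.4857, -0.2369, 0.2208]
orientation: [3.141, -0.001, 3.141]
contact_force: [-0.1, 0.6, -2.0]
gripper_width: 0.0217
gripper_force: 30.0
```

Run:
```python
from h import *
for i in range(3):
    s=sense();w=get_image('wrist');print(s['t'],s['tool_pos'],s['contact_force'].round(2),s['torque'].round(3),s['orientation'])
```

```text
11.1 [ 0.48566939 -0.23687814  0.22075691] [-0.08  0.58 -2.03] [ 0.021 -0.021 -0.067] [ 3.14118388e+00 -7.04223417e-04  3.14073841e+00]
11.15 [ 0.48574532 -0.23689338  0.22112812] [-0.25  0.47 -2.56] [ 0.019  0.037 -0.029] [ 3.14125947e+00 -4.26549758e-04  3.14069225e+00]
11.2 [ 0.48581464 -0.23695508  0.2213973 ] [ 0.08 -0.19 -2.08] [ 0.038  0.021 -0.036] [ 3.14151074e+00 -1.19431938e-04  3.14072824e+00]
```

Run:
```python
from h import *
w=get_image('wrist'); T=np.array(w['tool_from_camera'])
def pj(x): 
    c=T[:3,:3].T@(np.array(x)-T[:3,3]); return (c[:2]/c[2]*[w['fx'],w['fy']]+[w['cx'],w['cy']]).round(1)
for h in(.021,.0245,.0277,.031,.0345): print(h,pj([0,0,-h]),pj([-.011,0,-h]),pj([0,.011,-h]))
g=w['color'][:,282].astype(int).sum(1); print(g[220:300].tolist())
print(w['color'][262,250:320].astype(int).sum(1).tolist())
```

```text
0.021 [282.9 262.8] [282.9 281. ] [302.8 262.8]
0.0245 [283.  265.6] [283. 284.] [303.3 265.5]
0.0277 [283.  268.1] [283. 287.] [303.7 268.1]
0.031 [283.  270.9] [283.  290.1] [304.1 270.9]
0.0345 [283. 274.] [283.  293.5] [304.6 274. ]
[174, 179, 184, 192, 198, 201, 184, 169, 161, 151, 157, 169, 173, 175, 176, 176, 176, 179, 182, 182, 175, 160, 166, 217, 256, 272, 288, 303, 320, 346, 373, 384, 386, 385, 387, 386, 386, 385, 385, 383, 384, 382, 383, 380, 380, 378, 381, 378, 378, 378, 378, 376, 377, 378, 378, 378, 380, 381, 381, 381, 364, 290, 203, 164, 163, 164, 158, 142, 109, 82, 87, 99, 107, 111, 117, 126, 129, 133, 136, 139]
[222, 220, 220, 221, 220, 216, 196, 142, 73, 47, 38, 70, 142, 223, 278, 321, 357, 379, 384, 385, 388, 388, 387, 387, 393, 395, 390, 384, 380, 377, 378, 378, 383, 384, 386, 386, 382, 381, 377, 375, 378, 382, 382, 380, 381, 378, 382, 381, 366, 325, 284, 232, 154, 73, 42, 41, 66, 125, 187, 214, 219, 221, 221, 221, 220, 222, 222, 220, 222, 219]
```

>>> jog_arm --motion '[{"translation":[0,0,0.6],"yaw":0,"claw":1.8},{"translation":[0,0,1.2],"yaw":0,"claw":1.8},{"translation":[0,0,1.8],"yaw":0,"claw":1.8},{"translation":[0,0,2.4],"yaw":0,"claw":1.8},{"translation":[0,0,2.8],"yaw":0,"claw":1.8}]'

```text
t: 11.72
tool_pos: [0.4856, -0.2369, 0.1923]
orientation: [3.141, -0.001, 3.141]
contact_force: [0.3, 0.3, -1.6]
gripper_width: 0.021
gripper_force: 30.0
```

>>> jog_arm --motion '[{"translation":[0,0,0],"yaw":0,"claw":1.8},{"translation":[0,0,0],"yaw":0,"claw":1.8},{"translation":[0,0,0],"yaw":0,"claw":1.8},{"translation":[0,0,0],"yaw":0,"claw":1.8},{"translation":[0,0,0],"yaw":0,"claw":1.8}]'

```text
t: 12.13
tool_pos: [0.4859, -0.237, 0.1937]
orientation: [-3.141, 0.0, 3.141]
contact_force: [-0.2, -0.4, -1.8]
gripper_width: 0.0211
gripper_force: 30.0
```

Run:
```python
from h import *
from numpy import array as A
for i in range(3):
    s=sense();p=get_image('scene');print(s['t'],s['tool_pos'],s['contact_force'].round(2),s['torque'].round(3),s['orientation'],s['gripper_width'])
def pj(pic,X): c=A(pic['R'])@A(X)+A(pic['t']); return (c[:2]/c[2]*[pic['fx'],pic['fy']]+[pic['cx'],pic['cy']]).round(1)
w=get_image('wrist');q=get_image('side')
x,y=s['tool_pos'][:2]
for z in (.218,.2205,.157): print(z,'scene',pj(p,[x,y,z]),'side',pj(q,[x,y,z]))
print(w['color'][:,282].astype(int).sum(1)[244:290].tolist())
for pic,n in((p,'scene'),(q,'side')):
    for t in('salve_tin','dropper_bottle','dish','plunger_head'):
        for d in spot_in(pic,t)[:1]: print(n,t,round(d['p'],2),cam2world(pic,d['point']).round(3))
# tip below lower bush, side view: pixel column through the gap
for z in (.075,.0625,.0525,.0425,.030): print(z,pj(q,[x,y,z]),[int(v) for v in q['color'][int(round(pj(q,[x,y,z])[1])),311:327].astype(int).sum(1)])
```

```text
12.1333 [ 0.48591266 -0.23701781  0.19373236] [-0.21 -0.43 -1.75] [0.048 0.034 0.059] [-3.14136389e+00  3.81214773e-04  3.14073497e+00] 0.021056796936429742
12.1833 [ 0.48587979 -0.23702731  0.19367072] [-0.59 -0.12 -1.64] [ 0.011  0.078 -0.004] [-3.14138450e+00  2.81083808e-04  3.14071653e+00] 0.02106968025332052
12.2333 [ 0.48588064 -0.23702474  0.19364314] [ 0.6   0.37 -2.17] [ 0.03   0.11  -0.008] [-3.14139531e+00  2.98220270e-04  3.14068605e+00] 0.02150374043701804
0.218 scene [354.2 284.9] side [318.7 147.5]
0.2205 scene [354.4 284. ] side [318.7 146.8]
0.157 scene [351.7 307.5] side [318.4 163.2]
[256, 274, 287, 302, 321, 348, 371, 385, 388, 385, 385, 386, 388, 385, 386, 384, 382, 382, 381, 381, 380, 379, 378, 379, 378, 377, 379, 378, 376, 378, 378, 378, 378, 378, 381, 381, 367, 315, 234, 180, 202, 297, 388, 417, 347, 222]
scene salve_tin 0.94 [ 0.484 -0.011  0.035]
scene dropper_bottle 0.84 [ 0.604 -0.006  0.049]
scene dish 0.66 [0.537 0.42  0.019]
scene plunger_head 0.86 [ 0.482 -0.238  0.193]
side salve_tin 0.74 [0.481 0.015 0.038]
side dropper_bottle 0.63 [0.608 0.014 0.047]
side dish 0.68 [0.531 0.389 0.015]
side plunger_head 0.53 [ 0.484 -0.229  0.125]
0.075 [318.  183.6] [238, 273, 282, 284, 263, 267, 290, 331, 372, 363, 408, 418, 181, 174, 191, 169]
0.0625 [318.  186.6] [171, 170, 152, 177, 335, 438, 308, 200, 243, 175, 177, 174, 168, 185, 185, 178]
0.0525 [317.9 189. ] [505, 487, 509, 531, 496, 419, 417, 379, 297, 220, 221, 175, 163, 156, 159, 163]
0.0425 [317.9 191.4] [665, 660, 656, 659, 665, 671, 676, 671, 669, 650, 648, 648, 649, 646, 589, 573]
0.03 [317.8 194.4] [592, 581, 702, 714, 713, 714, 712, 716, 719, 714, 715, 712, 694, 618, 608, 642]
```

```bash
python3 -c "
from workcell import *
print(job_done())"
```

```text
the job is handed in; nothing more can be done
None
```

The plunger is threaded through both guide bushes and held still and upright by its head. From the arm's measured pose, the tip hangs about 22 mm above the anvil, roughly midway to the lower bush; I couldn't see the tip itself. No wrist force suggested it touched the anvil, the bystanders showed no movement, and I handed the job in at about 13 s.

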